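# Zero the turntable drive and hold its gear home on the spline

## Task

Make the blue turntable drive safe by turning its black speed knob back until the white pointer stands at the red zero mark, and leave it there. Then pick up the bronze gear by its square boss, turn it until the cross-shaped slots of its bore line up with the upright steel spline shaft, slide it down and press it fully home against the yellow spring collar. Finish while still gripping the gear and pressing it down, without letting go, and leave the hammer, brush and water bottle where they are.

Things in the scene. Friction and masses are not known exactly. Their poses are not given: they have to be found in the camera images.
- drive: blue drive housing, fixed to the bench, turned up to 0.4 rad either way; 160 x 270 mm, on a 190 x 290 x 10 mm foot plate; its flat top deck is 90 mm above the bench. Origin: centre of its underside at bench level, z up. In its frame the knob's axis is at x 0, y -77 mm and the spline shaft's axis at x 0, y +60 mm; the red zero mark lies on the deck 40 mm to the -x side of the knob's axis.
- speed_knob (a joint): angle of the speed knob, rad: 0 = pointer at the red zero mark; it grows as the knob is turned clockwise seen from above (it starts well above 0, so turn it back counter-clockwise by this angle). Travel -0.3 to 1.7; it stays where it is left (friction about 0.05 N m).
- knob_grip (a point): point on the knob's axis 34 mm above the deck, at the height to grip; its frame turns with the knob. The grip is an upright bar along this frame's x, 46 mm long, 12 mm thick, standing from 9 to 43 mm above the deck on a 48 mm wide disc whose top is 11 mm above the deck; a white pointer stripe marks its -x end. Grip across the 12 mm.
- gear: bronze gear, loose, lying flat on the bench, boss up, at any yaw; about 0.35 kg. Toothed disc 84 mm across and 12 mm thick; on it a square boss 34 x 34 mm whose top is 50 mm above the gear's underside, flats square to the gear's x and y. Through the whole height runs a cross-shaped bore: two slots 9.5 mm wide and 22.5 mm long, along the gear's x and along its y (it repeats every quarter turn). Origin: centre of the underside, z up.
- gear_boss (a point): point on the gear's axis 38 mm above its underside, in the boss, at the height to grip across two opposite flats (34 mm).
- spindle: upright steel spline shaft, fixed on the deck at any yaw, does not turn. Cross-shaped section: two keys 7 mm thick and 20 mm across, along its x and along its y; the top 5 mm is slimmer (4.5 x 17 mm) as a lead-in. It stands 58 mm above the deck; at its foot a round shoulder 40 mm across, 15 mm high, is the hard stop. Origin: on its axis at deck level, z up. With the gear fully home its underside is 15 mm above this origin.
- spindle_top (a point): centre of the shaft's top end, 58 mm above the deck.
- spring_collar (a joint): travel of the yellow spring collar (ring 68 mm across round the shaft's foot), m: 0 = up, its top 25 mm above the deck; 0.010 = pressed fully down, level with the shoulder. The gear's underside pushes it; the spring takes about 6 N to start moving and 11 N at the bottom, more than the gear's weight, so it lifts the gear again if it is not held down.
- hammer: hammer lying on the bench, bystander
- brush: brush lying on the bench, bystander
- bottle: pale water bottle with a blue cap, 66 mm across, 170 mm tall, standing on the bench, bystander
Things that resemble listed ones, but are neither listed nor needed, are in the scene too. There is more than one size of the gear; the one meant has the size given above.

How it is judged:
By the outcome, as a careful person would: the job done as asked, in the order asked, and still so for the second after the job is handed in, while the arm keeps its last pose, push and grip.
It also fails if it takes over 61 s, if anything falls off the work surface, if the arm or the gripper's body presses on something with over 40 N, if the wrist force passes 120 N, or if a joint passes its speed limit or range.

## Robot

A 6-joint arm with a two-finger parallel gripper is mounted at the origin on the work surface. World frame = base frame: x ahead of the robot, y to its left, z up, the work surface at z = 0. Lengths are in m, angles in degrees, forces in N, time in s.
With the tool pointing down it reaches from about 0.3 to 1 m from the base axis. Payload 5.1 kg.
Tool frame: the origin (TCP) lies at the centre of the arm's flange, where the gripper is bolted on; the fingertips stand 190 mm ahead of it and the grasp point (between the pads) lies 171 mm ahead of it; z points along the fingers, y is the direction in which the jaws open and shut (so a half turn about z gives the same grasp; the last joint's range is limited). The gripper opens to 95 mm and grips with 3 to 60 N. Pads are 20 mm wide; open, the fingers measure 119 mm over their backs; the gripper's body (75 mm by 180 mm) begins 59 mm behind the grasp point.
Start: joints at [-74.232, 7.093, 94.555, -0, 78.352, -4.733], TCP at [0.228, -0.609, 0.405] pointing down, gripper open.
Joint ranges: [-149.61, 149.61], [-58.7, 133.49], [1.44, 155.28], [-77.14, 257.14], [18.33, 153.61], [-166.67, 166.67]. Speed limits (degrees/s): [147.25, 147.25, 180, 180, 180, 180].

## Interface

Orientations are given as [roll, pitch, yaw] about the fixed x, y, z axes, in that order (R = Rz(yaw) Ry(pitch) Rx(roll)).
In Python, from station import * gives the robot as it stands. The module is installed in compiled form; this text tells all that it offers.
- The arm moves only by the tool move_arm, never from a script. Its argument "plan" is a list of rows, each an object with "turn": the turn, a rotation vector about the world's x, y, z in units of pi/4 rad (1.0 is pi/4 rad), a list of three; "dp": the shift along the world's x, y, z in units of 0.2 m (1.0 is 0.2 m), a list of three; "gripper": the opening, from 0 (shut) to 1 (fully open). In form: [{"turn": [wx, wy, wz], "dp": [tx, ty, tz], "gripper": gripper}, ...]. A call has 1 to 20 rows; each row is the pose to reach, as a shift and turn from the pose commanded when the call began; what a row does not reach only later rows make up. A row lasts 1/10 s, in which the tool goes at most 50 mm and 8.59 degrees, less where a joint would pass 70% of its speed; a pose out of reach is approached as far as the arm can. A call with a number of a shift or a turn outside -1 to 1 is refused whole. A call with a gripper value outside its range is refused whole. The fingers move at their own pace and stop on an object; the grip force is fixed at half the most. Time passes only in rows, so rows that repeat a pose let the fingers close. It gives the time, the measured TCP pose, the force and the opening at its end, in the units of the state.
- get_obs(): the state, without advancing time (a new reading comes with each control period).
- read_camera(name): name is "scene" or "top" or "wrist"; returns a dict with "img" (400x640x3 uint8, red, green, blue), "z_map" (400x640 float32, m along the optical axis (not along the pixel's ray), 0 where there is no reading), "fx", "fy", "cx", "cy" (pixels), "eye" and "orientation" of the camera in the world. Camera axes: x right, y down, z forward; pixel columns grow to the right and rows downward; lengths in m; the calibration is good to about 2 mm. The wrist camera is an equidistant fisheye: a pixel r from the principal point sees the ray r / f radians off the axis. A picture is of the moment at which its call begins.
- finish_job(): hands the job in, once; it reports no verdict.
The state is a dict: "time": time; "joints": joint angles; "qvel": joint speeds; "effort": joint torques, N m; "position": TCP position; "eef_rot": TCP orientation; "force": force on the tool from outside, world axes, zero at the start; "ft_torque": the same for the moment, N m; "finger_gap": opening from 0.0 (shut) to 1.0 (fully open).
Only numpy, scipy, OpenCV 4.12 (cv2) and the standard library are available. Lean on these libraries where they do the work, as an engineer would, in place of code of your own. Each camera call takes 0.05 s, during which the arm holds its last target. There are 200 camera calls.

## Working session

There is one attempt and no reset: what is moved stays moved. The work goes in short steps, Python scripts to look and compute and a tool call to move; the robot and the scene stay as the last step left them, time stands still between calls to the robot, and variables do not carry over. Pictures are saved under pics/ and viewed, about 8 in all and at most 12, crops included, and the job is handed in when it is done.

Besides the shell and the picture viewer there is one more tool, called after "Emit:" by a JSON object that holds its "fn" and its "kwargs", one argument or row to a line. move_arm: Moves the arm, as the interface text tells. Its arguments: {"type":"object","properties":{"plan":{"type":"array","items":{"type":"object","properties":{"turn":{"type":"array","items":{"type":"number"}},"dp":{"type":"array","items":{"type":"number"}},"gripper":{"type":"number"}}}}},"required":["plan"]}

```bash
mkdir -p pics; cat > h.py <<'E'
from station import *
import numpy as np, cv2
from scipy.spatial.transform import Rotation as R
def save(n,c,box=None,s=1):
    im=c["img"][...,::-1]
    if box: im=im[box[1]:box[3],box[0]:box[2]]
    cv2.imwrite("pics/"+n,cv2.resize(im,None,fx=s,fy=s,interpolation=cv2.INTER_CUBIC))
    np.savez("pics/"+n[:-4]+".npz",**{k:np.array(v) for k,v in c.items()})
E
python3 - <<'E'
from h import *
for n in("top","scene"):
    c=read_camera(n); save(n+"1.png",c); print(n,c["fx"],c["cx"],c["cy"],c["eye"],c["orientation"])
print(get_obs())
E
```

```text
top 374.7613657409167 318.1301096199626 202.43134485341105 [0.47076009 0.03535252 1.23661835] [-175.26692652   -1.44867791  -88.64377276]
scene 438.2111361845455 322.9478996653582 185.79190197367754 [1.16638015 0.30080748 1.02812688] [-143.62060848   -0.24786521  115.42649806]
{'time': 0.1, 'joints': array([-7.42323735e+01,  7.13121308e+00,  9.46245826e+01, -1.46904185e-03,
        7.83517404e+01, -4.73161368e+00]), 'qvel': array([-0.04696354, -0.0306168 , -0.20787192,  0.04256272, -0.08823816,
       -0.03481209]), 'effort': array([ 6.57774381e-04, -4.18878078e+01, -3.61098146e+01,  7.76792108e-02,
        4.61767323e-02, -6.79120376e-05]), 'position': array([ 0.22754958, -0.60864042,  0.40361049]), 'eef_rot': array([-1.79892712e+02, -7.43714802e-03,  2.04995312e+01]), 'force': array([-0.51892782,  0.99665764, -1.2400533 ]), 'ft_torque': array([ 0.02858142, -0.01176552, -0.01412615]), 'finger_gap': 0.9994609370667985}
```

View pics/top1.png

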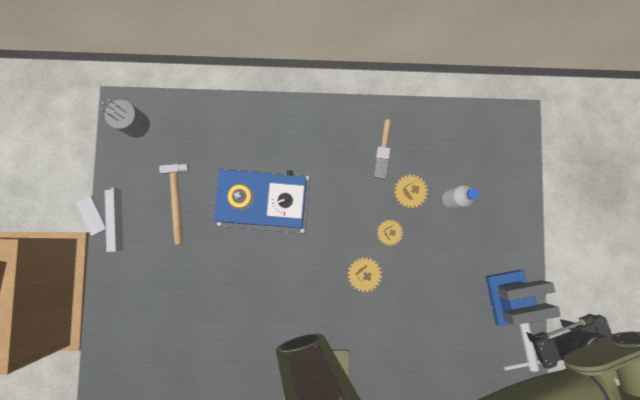

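View pics/scene1.png

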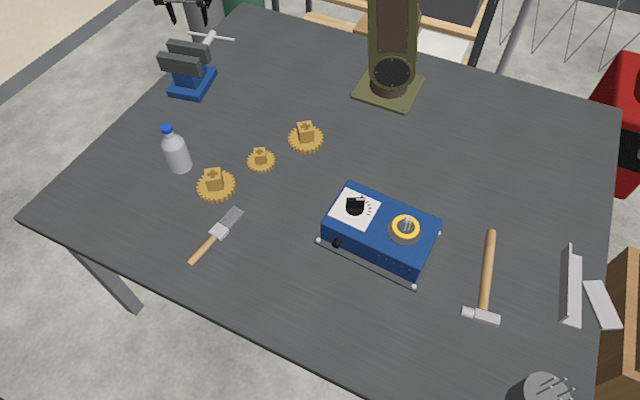

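The top view shows the drive with its knob at (285,201) and spindle at (239,196). There are three gears, at (411,191), (390,233) and (365,275), so I need their sizes before choosing one.

```bash
cat >> h.py <<'E'
def cloud(c):
    v,u=np.mgrid[0:400,0:640]; z=c["z_map"]
    p=np.stack([(u-c["cx"])/c["fx"]*z,(v-c["cy"])/c["fy"]*z,z],-1)
    return p@R.from_euler("xyz",c["orientation"],degrees=True).as_matrix().T+c["eye"]
E
python3 - <<'E'
from h import *
for n in("top","scene"):
    c=dict(np.load(f"pics/{n}1.npz")); P=cloud(c)
    im=c["img"].astype(int); hsv=cv2.cvtColor(c["img"],cv2.COLOR_RGB2HSV)
    m=((hsv[...,0]>12)&(hsv[...,0]<28)&(hsv[...,1]>110)&(P[...,2]>0.004)&(P[...,2]<0.075)).astype(np.uint8)
    k,l,s,_=cv2.connectedComponentsWithStats(m)
    for i in range(1,k):
        if s[i,4]<150: continue
        q=P[l==i]; d=q[q[:,2]<0.02]; b=q[(q[:,2]>0.03)]; 
        print(n,s[i],"zmax",np.percentile(q[:,2],[50,90,98]).round(4))
        if len(d)>20:
            (cx,cy),r=cv2.minEnclosingCircle(d[:,:2].astype(np.float32)); print("  disc",cx,cy,2*r, 'z',np.median(d[:,2]))
        if len(b)>8:
            t=b[b[:,2]>np.percentile(b[:,2],90)-.006]; print("  boss top",t.mean(0),cv2.minAreaRect(t[:,:2].astype(np.float32)),len(t))
    m=(hsv[...,0]>100)&(hsv[...,0]<125)&(hsv[...,1]>120)&(abs(P[...,2]-.09)<.008)&(P[...,1]>0)
    q=P[m]; print(n,"deck z",np.median(q[:,2]),cv2.minAreaRect(q[:,:2].astype(np.float32)))
c=dict(np.load("pics/top1.npz"));P=cloud(c)
for u,v in((285,201),(239,196)):print(P[v,u])
a=cv2.resize(c["img"][150:310,200:440,::-1],None,fx=3.3,fy=3.3,interpolation=cv2.INTER_CUBIC);cv2.imwrite("pics/t2.png",a)
E
```

```text
top [394 175  33  33 728] zmax [0.0177 0.0661 0.0689]
  disc 0.6187630295753479 -0.29641807079315186 0.10751286149024963 z 0.015939494515614716
  boss top [ 0.61956344 -0.29823056  0.06637369] ((0.619232177734375, -0.2984059751033783), (0.04444900155067444, 0.04606134444475174), 36.14995193481445) 130
top [378 221  24  24 404] zmax [0.0138 0.0504 0.0533]
  disc 0.4810420274734497 -0.22829808294773102 0.07902126014232635 z 0.012521891306310207
  boss top [ 0.48125254 -0.23139967  0.05063484] ((0.4809466302394867, -0.23018169403076172), (0.034035369753837585, 0.0339246541261673), 34.943603515625) 78
top [348 258  33  33 740] zmax [0.0174 0.0663 0.069 ]
  disc 0.3447705805301666 -0.14630137383937836 0.10561294108629227 z 0.015862994613573433
  boss top [ 0.3440512  -0.14971498  0.0664196 ] ((0.34390610456466675, -0.14876052737236023), (0.045367058366537094, 0.04418341815471649), 39.47236633300781) 142
top deck z 0.08993684956302683 ((0.5749859809875488, 0.18723934888839722), (0.26502302289009094, 0.15726174414157867), 86.75971984863281)
scene [288 120  35  33 783] zmax [0.0172 0.0644 0.
[... 375 characters left out ...]
4495316 z 0.011270580532843355
  boss top [ 0.48325113 -0.22777276  0.0497033 ] ((0.4823203682899475, -0.22932499647140503), (0.03614027053117752, 0.03294692188501358), 31.51198959350586) 84
scene [197 167  38  36 983] zmax [0.0171 0.0643 0.0673]
  disc 0.61876380443573 -0.2950288951396942 0.11412333697080612 z 0.015011975163197189
  boss top [ 0.62058636 -0.29600762  0.06486637] ((0.6192442178726196, -0.2969909608364105), (0.0480019748210907, 0.04367455095052719), 35.760520935058594) 167
scene deck z 0.0896072995324032 ((0.5769420266151428, 0.1874452531337738), (0.26774460077285767, 0.1604125201702118), 86.71597290039062)
[0.56461162 0.107526   0.13188547]
[0.57453562 0.24056019 0.14619135]
```

View pics/t2.png

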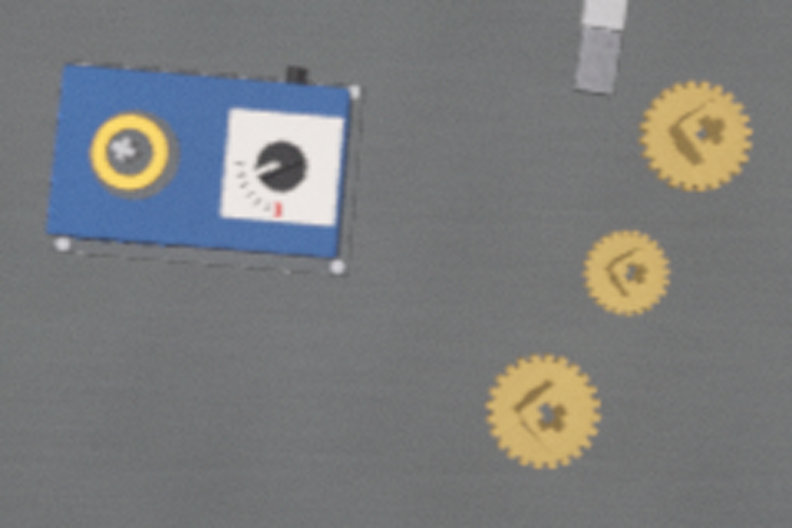

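The smallest gear matches the text: about 80 mm across, boss 34 mm wide and 50 mm high, at about (0.481, -0.230). The other two are about 25 % larger. The drive centre is at (0.576, 0.187) with yaw about -3.2°. The pointer sits about 72° clockwise of the red mark. I'll go over the gear first, since it's on the way.

Emit:
{"fn": "move_arm", "kwargs": {
  "plan": [
    {"dp":[0.63,0.95,0],"turn":[0,0,0.9],"gripper":1},
    {"dp":[0.63,0.95,0],"turn":[0,0,0.9],"gripper":1},
    {"dp":[0.63,0.95,0],"turn":[0,0,0.9],"gripper":1},
    {"dp":[0.63,0.95,0],"turn":[0,0,0.9],"gripper":1},
    {"dp":[0.63,0.95,0],"turn":[0,0,0.9],"gripper":1}
  ]
}}

```text
time: 0.6
position: [0.3548, -0.416, 0.4042]
eef_rot: [-180.0, -0.1, 61.4]
force: [0.3, -0.5, -0.2]
finger_gap: 1.001
```

Emit:
{"fn": "move_arm", "kwargs": {
  "plan": [
    {"dp":[0.63,0.95,0],"turn":[0,0,0.9],"gripper":1},
    {"dp":[0.63,0.95,0],"turn":[0,0,0.9],"gripper":1},
    {"dp":[0.63,0.95,0],"turn":[0,0,0.9],"gripper":1},
    {"dp":[0.63,0.95,0],"turn":[0,0,0.9],"gripper":1},
    {"dp":[0.63,0.95,0],"turn":[0,0,0.9],"gripper":1},
    {"dp":[0.63,0.95,0],"turn":[0,0,0.9],"gripper":1}
  ]
}}

```text
time: 1.2
position: [0.4808, -0.2261, 0.4043]
eef_rot: [-180.0, -0.1, 101.8]
force: [-1.2, -1.1, 0.3]
finger_gap: 0.998
```

```bash
python3 - <<'E'
from h import *
c=read_camera("wrist"); save("w1.png",c)
print(c["fx"],c["fy"],c["cx"],c["cy"],c["eye"],c["orientation"]); o=get_obs(); print(o["time"],o["position"],o["eef_rot"])
E
```

```text
309.70691628693146 309.70691628693146 317.12531588228944 197.80849906794978 [ 0.46359079 -0.1470614   0.38542682] [1.63231412e+02 3.17230031e-03 1.17950681e+01]
1.25 [ 0.48012862 -0.22747801  0.40427408] [-1.79952253e+02 -1.70659402e-02  1.01637753e+02]
```

View pics/w1.png

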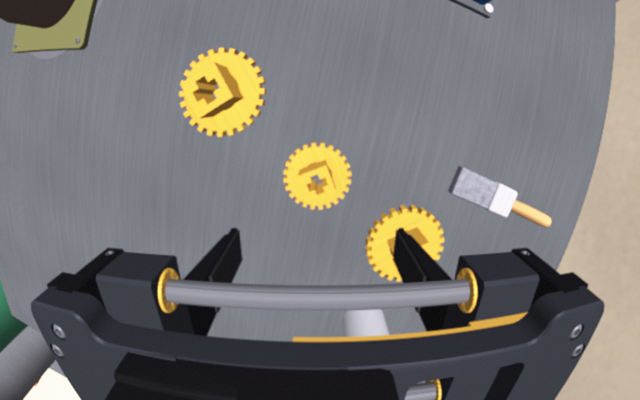

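The wrist view shows the target gear at (317,177), with its boss clear between the two larger gears. I'll measure it with the fisheye cloud.

```bash
cat >> h.py <<'E'
def fcloud(c):
    v,u=np.mgrid[0:400,0:640].astype(float); x=(u-c["cx"])/c["fx"]; y=(v-c["cy"])/c["fy"]
    r=np.hypot(x,y)+1e-9; t=np.tan(np.minimum(r,1.45))/r; z=c["z_map"]
    p=np.stack([x*t*z,y*t*z,z],-1)
    return p@R.from_euler("xyz",c["orientation"],degrees=True).as_matrix().T+c["eye"]
def gear(c,P,xy,rad=.06):
    hsv=cv2.cvtColor(c["img"],cv2.COLOR_RGB2HSV)
    m=(hsv[...,0]>12)&(hsv[...,0]<30)&(hsv[...,1]>110)&(np.hypot(P[...,0]-xy[0],P[...,1]-xy[1])<rad)&(P[...,2]<.075)
    d=P[m&(P[...,2]<.02)&(P[...,2]>.004)]; b=P[m&(P[...,2]>.03)]
    print("disc",cv2.minEnclosingCircle(d[:,:2].astype(np.float32)),np.median(d[:,2]))
    zt=np.percentile(b[:,2],75); t=b[b[:,2]>zt-.004]
    print("boss",zt,cv2.minAreaRect(t[:,:2].astype(np.float32)),len(t))
E
python3 - <<'E'
from h import *
c=dict(np.load("pics/w1.npz")); P=fcloud(c); gear(c,P,(.481,-.230)); print(P[177,300],P[177,317])
E
```

```text
disc ((0.480669230222702, -0.23016111552715302), 0.04226630926132202) 0.013133558823637426
boss 0.05146922180911656 ((0.48075130581855774, -0.23011595010757446), (0.03495039418339729, 0.0351104736328125), 32.69087600708008) 677
[ 0.46066624 -0.22616338  0.05035891] [ 0.4813763  -0.23311363  0.00234702]
```

Emit:
{"fn": "move_arm", "kwargs": {
  "plan": [
    {"dp":[0.2,0.8,0],"turn":[0,0,0.05],"gripper":1},
    {"dp":[0.2,0.8,0],"turn":[0,0,0.05],"gripper":1},
    {"dp":[0.2,0.8,0],"turn":[0,0,0.05],"gripper":1},
    {"dp":[0.2,0.8,0],"turn":[0,0,0.05],"gripper":1}
  ]
}}

```text
time: 1.65
position: [0.5197, -0.0669, 0.4045]
eef_rot: [-180.0, -0.0, 103.8]
force: [-0.3, -0.8, 0.0]
finger_gap: 1.001
```

Emit:
{"fn": "move_arm", "kwargs": {
  "plan": [
    {"dp":[0.22,0.75,0],"turn":[0,0,0],"gripper":1},
    {"dp":[0.22,0.75,0],"turn":[0,0,0],"gripper":1},
    {"dp":[0.22,0.75,0],"turn":[0,0,0],"gripper":1},
    {"dp":[0.22,0.75,0],"turn":[0,0,0],"gripper":0.5},
    {"dp":[0.22,0.75,0],"turn":[0,0,0],"gripper":0.5}
  ]
}}

```text
time: 2.15
position: [0.5639, 0.081, 0.4043]
eef_rot: [-179.9, 0.0, 103.8]
force: [0.3, 0.3, -0.8]
finger_gap: 0.888
```

```bash
python3 - <<'E'
from h import *
c=read_camera("wrist"); save("w2.png",c,(180,20,480,320),2)
o=get_obs(); print(o["time"],o["position"],o["eef_rot"],c["eye"])
E
```

```text
2.2 [0.56371644 0.0800724  0.40430085] [-1.79932434e+02  4.89851405e-02  1.03694442e+02] [0.54398812 0.15937517 0.38527633]
```

View pics/w2.png

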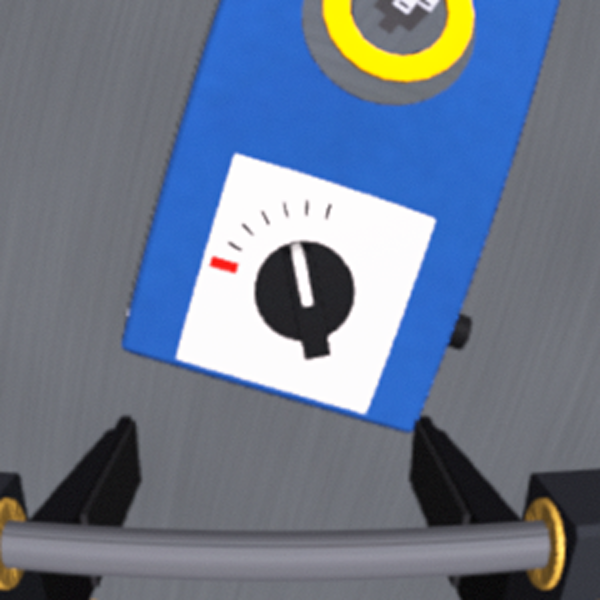

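This view shows the knob disc at crop (305,290), the pointer tip at (296,243), the red mark at (223,265) and the spindle near (410,5). I'll take angles and positions from the depth cloud.

```bash
cat > k.py <<'E'
from h import *
import sys
def meas(c,fish=True):
    P=fcloud(c) if fish else cloud(c); hsv=cv2.cvtColor(c["img"],cv2.COLOR_RGB2HSV); X=P[...,:2]; z=P[...,2]
    f=lambda m:cv2.minAreaRect(P[m][:,:2].astype(np.float32))
    kn=(np.hypot(*(X-[.572,.110]).transpose(2,0,1))<.035)
    b=kn&(z>.124)&(z<.142); print("bar",f(b),np.median(z[b]),b.sum())
    w=b&(hsv[...,1]<60)&(hsv[...,2]>140); print("stripe",P[w].mean(0),w.sum()) if w.any() else 0
    w2=P[b][:,:2]; d=w2-w2.mean(0); print(" bar pca",np.degrees(np.arctan2(*np.linalg.svd(d,full_matrices=False)[2][0][::-1])),w2.mean(0))
    red=((hsv[...,0]<8)|(hsv[...,0]>172))&(hsv[...,1]>150)&(np.hypot(*(X-[.572,.110]).transpose(2,0,1))<.07); print("red",P[red].mean(0),red.sum())
    y=(hsv[...,0]>22)&(hsv[...,0]<34)&(hsv[...,1]>150)&(abs(z-.115)<.01)&(np.hypot(*(X-[.58,.247]).transpose(2,0,1))<.05)
    print("collar",cv2.minEnclosingCircle(P[y][:,:2].astype(np.float32)),np.median(z[y]))
    s=(z>.137)&(z<.158)&(np.hypot(*(X-[.58,.247]).transpose(2,0,1))<.02); print("spindle",P[s].mean(0),f(s),s.sum())
    dk=(hsv[...,0]>100)&(hsv[...,0]<125)&(hsv[...,1]>120)&(abs(z-.09)<.006)&(abs(X[...,0]-.576)<.11)&(abs(X[...,1]-.187)<.16)
    print("deck",np.median(z[dk]),f(dk))
    return P
if __name__=="__main__": meas(dict(np.load(sys.argv[1])))
E
python3 k.py pics/w2.npz
```

```text
bar ((0.5698546767234802, 0.10970280319452286), (0.012723783031105995, 0.04691989719867706), 25.45231819152832) 0.13422055427975615 801
stripe [0.56660657 0.11668829 0.13439945] 210
 bar pca -64.72414473496622 [0.56947401 0.11048293]
red [0.53011077 0.11170966 0.09289519] 53
collar ((0.578306257724762, 0.24582086503505707), 0.03367888554930687) 0.11592542275056339
spindle [0.57773852 0.24431745 0.14615232] ((0.5783185362815857, 0.24605348706245422), (0.018554270267486572, 0.018749607726931572), 25.504981994628906) 409
deck 0.09105888233052067 ((0.5746320486068726, 0.18435201048851013), (0.2659275233745575, 0.16048811376094818), 86.66575622558594)
```

Knob axis is (0.570, 0.1095) and the bar points to 115.3°. The zero direction is 176.7°, so the turn needed is about 61.3° counter-clockwise. Next: align, descend and grip.

Emit:
{"fn": "move_arm", "kwargs": {
  "plan": [
    {"dp":[0.03,0.147,0],"turn":[0,0,0.258],"gripper":0.5},
    {"dp":[0.03,0.147,-0.1],"turn":[0,0,0.258],"gripper":0.5},
    {"dp":[0.03,0.147,-0.3],"turn":[0,0,0.258],"gripper":0.5},
    {"dp":[0.03,0.147,-0.45],"turn":[0,0,0.258],"gripper":0.5},
    {"dp":[0.03,0.147,-0.535],"turn":[0,0,0.258],"gripper":0.5},
    {"dp":[0.03,0.147,-0.535],"turn":[0,0,0.258],"gripper":0.5},
    {"dp":[0.03,0.147,-0.535],"turn":[0,0,0.258],"gripper":0},
    {"dp":[0.03,0.147,-0.535],"turn":[0,0,0.258],"gripper":0},
    {"dp":[0.03,0.147,-0.535],"turn":[0,0,0.258],"gripper":0},
    {"dp":[0.03,0.147,-0.535],"turn":[0,0,0.258],"gripper":0},
    {"dp":[0.03,0.147,-0.535],"turn":[0,0,0.258],"gripper":0},
    {"dp":[0.03,0.147,-0.535],"turn":[0,0,0.258],"gripper":0},
    {"dp":[0.03,0.147,-0.535],"turn":[0,0,0.258],"gripper":0},
    {"dp":[0.03,0.147,-0.535],"turn":[0,0,0.258],"gripper":0}
  ]
}}

```text
time: 3.6
position: [0.57, 0.1107, 0.2985]
eef_rot: [179.9, 0.0, 115.4]
force: [2.3, 0.8, 3.2]
finger_gap: 0.124
```

Emit:
{"fn": "move_arm", "kwargs": {
  "plan": [
    {"dp":[0,0,0],"turn":[0,0,0.17],"gripper":0},
    {"dp":[0,0,0],"turn":[0,0,0.34],"gripper":0},
    {"dp":[0,0,0],"turn":[0,0,0.51],"gripper":0},
    {"dp":[0,0,0],"turn":[0,0,0.681],"gripper":0}
  ]
}}

```text
time: 4.0
position: [0.57, 0.1107, 0.2986]
eef_rot: [179.9, 0.1, 146.3]
force: [1.2, 1.4, 3.4]
finger_gap: 0.124
```

Emit:
{"fn": "move_arm", "kwargs": {
  "plan": [
    {"dp":[0,0,0],"turn":[0,0,0.17],"gripper":0},
    {"dp":[0,0,0],"turn":[0,0,0.34],"gripper":0},
    {"dp":[0,0,0],"turn":[0,0,0.51],"gripper":0},
    {"dp":[0,0,0],"turn":[0,0,0.681],"gripper":0},
    {"dp":[0,0,0],"turn":[0,0,0.681],"gripper":0}
  ]
}}

```text
time: 4.5
position: [0.5699, 0.1106, 0.2985]
eef_rot: [180.0, 0.1, 176.7]
force: [1.8, 0.4, 4.9]
finger_gap: 0.124
```

Emit:
{"fn": "move_arm", "kwargs": {
  "plan": [
    {"dp":[0,0,0],"turn":[0,0,0],"gripper":0.5},
    {"dp":[0,0,0],"turn":[0,0,0],"gripper":0.5},
    {"dp":[0,0,0],"turn":[0,0,0],"gripper":0.5},
    {"dp":[0,0,0],"turn":[0,0,0],"gripper":0.5},
    {"dp":[0,0,0.25],"turn":[0,0,0],"gripper":0.5},
    {"dp":[0,0,0.6],"turn":[0,0,0],"gripper":0.7},
    {"dp":[0,0,0.6],"turn":[0,0,0],"gripper":0.8},
    {"dp":[0,0,0.6],"turn":[0,0,0],"gripper":0.8}
  ]
}}

```text
time: 5.3
position: [0.5703, 0.1107, 0.4228]
eef_rot: [179.9, 0.5, 176.6]
force: [1.5, 1.0, -0.1]
finger_gap: 0.699
```

```bash
python3 - <<'E'
from h import *
c=read_camera("wrist"); save("w3.png",c,(180,0,580,300),2)
o=get_obs(); print(o["time"],o["position"],o["eef_rot"],o["joints"],c["eye"])
E
python3 k.py pics/w3.npz
```

```text
5.35 [0.56978759 0.11059029 0.41956674] [179.97102097   0.19748515 176.63119112] [ 5.68579481e+00 -2.21269449e+00  1.02733102e+02 -2.50509667e-03
  7.92800073e+01 -8.09449846e+01] [0.48846211 0.11451183 0.40323933]
bar ((0.5691593885421753, 0.10906336456537247), (0.012128445319831371, 0.046006087213754654), 86.82122039794922) 0.13407394142083845 692
stripe [0.56155317 0.10953278 0.13424172] 184
 bar pca -3.6384436883931683 [0.56818924 0.10923835]
red [0.530188   0.11143361 0.09300847] 44
collar ((0.5780816078186035, 0.24581022560596466), 0.03384336084127426) 0.11592156206468737
spindle [0.5769315  0.24411341 0.14556956] ((0.5772141218185425, 0.24572846293449402), (0.0181267149746418, 0.019262021407485008), 27.204959869384766) 319
deck 0.09098657620210601 ((0.5741357803344727, 0.1862693727016449), (0.2694792151451111, 0.15918315947055817), 86.50031280517578)
```

View pics/w3.png

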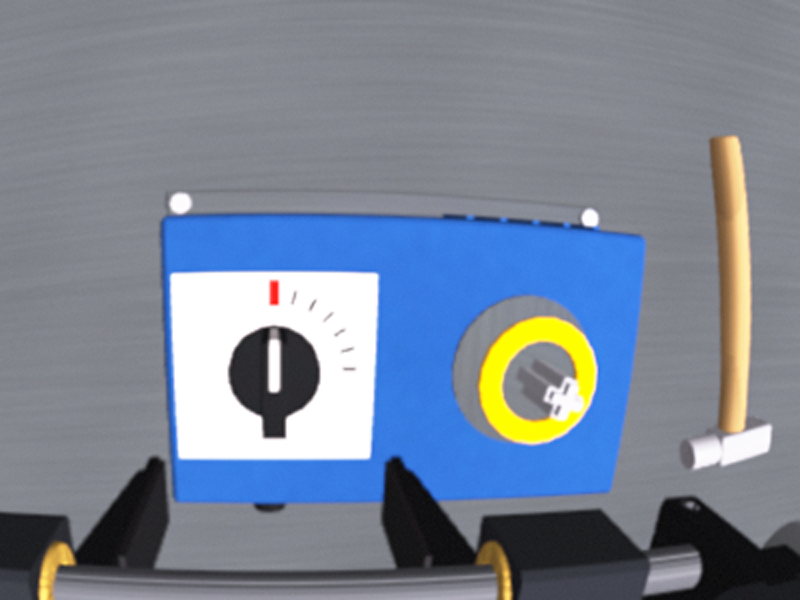

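The pointer now lines up with the red mark at crop (274,293): bar at about 176.5° against the 176.7° zero direction. Next I'll look at the spindle cross from closer, at crop (563,398), for its yaw and centre.

Emit:
{"fn": "move_arm", "kwargs": {
  "plan": [
    {"dp":[0.34,0.68,-0.1],"turn":[0,0,0],"gripper":1},
    {"dp":[0.34,0.68,-0.1],"turn":[0,0,0],"gripper":1},
    {"dp":[0.34,0.68,-0.2],"turn":[0,0,0],"gripper":1},
    {"dp":[0.34,0.68,-0.2],"turn":[0,0,0],"gripper":1},
    {"dp":[0.34,0.68,-0.2],"turn":[0,0,0],"gripper":1}
  ]
}}

```text
time: 5.85
position: [0.637, 0.2475, 0.3726]
eef_rot: [-179.8, -0.4, 176.8]
force: [0.6, -1.0, 0.2]
finger_gap: 0.999
```

```bash
cat > sp.py <<'E'
from h import *
import sys
from scipy.optimize import minimize
c=dict(np.load(sys.argv[1])); P=fcloud(c)
s=(P[...,2]>.134)&(P[...,2]<.158)&(np.hypot(P[...,0]-.578,P[...,1]-.246)<.02)
q=P[s]; zt=np.percentile(q[:,2],80); q=q[abs(q[:,2]-zt)<.0035][:,:2]; print("top z",zt,len(q))
v,u=np.nonzero(s); print("px",u.min(),u.max(),v.min(),v.max())
# fit cross: maximise points inside the cross, penalise cross cells without points
best=None
g=np.stack(np.meshgrid(np.arange(-11,11.1,.5),np.arange(-11,11.1,.5)),-1).reshape(-1,2)*1e-3
from scipy.spatial import cKDTree
t=cKDTree(q)
for h in((.0085,.00225),(.010,.0035)):
    ins=(abs(g)<[h[0],h[1]]).all(1)|(abs(g)<[h[1],h[0]]).all(1)
    best=(1e9,)
    for a in range(0,90,1):
        ra=np.radians(a); M=np.array([[np.cos(ra),-np.sin(ra)],[np.sin(ra),np.cos(ra)]])
        m0=q.mean(0)
        for dx in np.arange(-2,2.1,.5)*1e-3:
            for dy in np.arange(-2,2.1,.5)*1e-3:
                hit=t.query(g@M.T+m0+[dx,dy])[0]<.0007
                e=(hit!=ins).sum()
                if e<best[0]: best=(e,a,m0+[dx,dy])
    print(h,best)
E
python3 - <<'E'
from h import *
c=read_camera("wrist"); save("w4.png",c,(240,100,400,260),3)
o=get_obs(); print(o["time"],o["position"],o["eef_rot"],c["eye"])
E
python3 sp.py pics/w4.npz; python3 k.py pics/w4.npz|grep -E "coll|spin"
```

```text
5.9 [0.63712309 0.2465078  0.37463695] [-179.86640092   -0.27483719  176.68609944] [0.55487242 0.25114609 0.35433067]
top z 0.1493908303757641 307
px 298 328 128 158
(0.0085, 0.00225) (np.int64(129), 72, array([0.5780519 , 0.24624817]))
(0.01, 0.0035) (np.int64(200), 71, array([0.5780519 , 0.24574817]))
collar ((0.5783166885375977, 0.24620173871517181), 0.03375731408596039) 0.11605041250742601
spindle [0.57760836 0.24618071 0.14696607] ((0.577595591545105, 0.24598900973796844), (0.018351459875702858, 0.018629595637321472), 22.674335479736328) 503
```

View pics/w4.png

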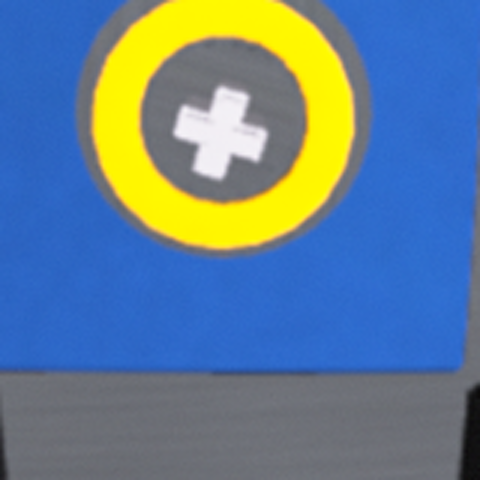

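The cross is clear at crop (221,132), with arms at about 71.5° world and centre (0.578, 0.246). Now to the gear: a tool yaw of 122.7° puts the jaws on its flats, which sit at 32.7°.

Emit:
{"fn": "move_arm", "kwargs": {
  "plan": [
    {"dp":[-0.26,-0.8,0.1],"turn":[0,0,-0.4],"gripper":1},
    {"dp":[-0.26,-0.8,0.1],"turn":[0,0,-0.4],"gripper":1},
    {"dp":[-0.26,-0.8,0.1],"turn":[0,0,-0.4],"gripper":1},
    {"dp":[-0.26,-0.8,0.1],"turn":[0,0,-0.4],"gripper":1}
  ]
}}

```text
time: 6.3
position: [0.5838, 0.0822, 0.3993]
eef_rot: [-180.0, 0.1, 158.4]
force: [0.5, 0.2, -0.5]
finger_gap: 1.002
```

Emit:
{"fn": "move_arm", "kwargs": {
  "plan": [
    {"dp":[-0.26,-0.8,-0.05],"turn":[0,0,-0.4],"gripper":1},
    {"dp":[-0.26,-0.8,-0.05],"turn":[0,0,-0.4],"gripper":1},
    {"dp":[-0.26,-0.8,-0.05],"turn":[0,0,-0.4],"gripper":1},
    {"dp":[-0.26,-0.8,-0.05],"turn":[0,0,-0.4],"gripper":1}
  ]
}}

```text
time: 6.7
position: [0.531, -0.0775, 0.3882]
eef_rot: [-179.9, 0.1, 140.3]
force: [1.2, 0.1, -1.0]
finger_gap: 0.999
```

Emit:
{"fn": "move_arm", "kwargs": {
  "plan": [
    {"dp":[-0.26,-0.78,-0.15],"turn":[0,0,-0.4],"gripper":1},
    {"dp":[-0.26,-0.78,-0.25],"turn":[0,0,-0.4],"gripper":1},
    {"dp":[-0.26,-0.78,-0.25],"turn":[0,0,-0.4],"gripper":1},
    {"dp":[-0.26,-0.78,-0.25],"turn":[0,0,-0.4],"gripper":1},
    {"dp":[-0.26,-0.78,-0.25],"turn":[0,0,-0.4],"gripper":1}
  ]
}}

```text
time: 7.2
position: [0.479, -0.2321, 0.3368]
eef_rot: [-179.9, -0.1, 122.3]
force: [0.1, -0.5, 0.7]
finger_gap: 0.999
```

```bash
python3 - <<'E'
from h import *
c=read_camera("wrist"); save("w5.png",c,(180,50,480,350),2)
o=get_obs(); print(o["time"],o["position"],o["eef_rot"],c["eye"])
gear(c,fcloud(c),(.481,-.230))
E
```

```text
7.25 [ 0.47990115 -0.23086694  0.33770053] [-1.79991363e+02 -2.86661762e-02  1.22395395e+02] [ 0.43483564 -0.16399231  0.31799519]
disc ((0.4806978702545166, -0.2299915850162506), 0.042607150971889496) 0.013164324943845118
boss 0.05142035803993571 ((0.48087799549102783, -0.23043903708457947), (0.03405149281024933, 0.0349738635122776), 32.611820220947266) 1048
```

Emit:
{"fn": "move_arm", "kwargs": {
  "plan": [
    {"dp":[0.005,0.003,-0.2],"turn":[0,0,0.005],"gripper":0.6},
    {"dp":[0.005,0.003,-0.4],"turn":[0,0,0.005],"gripper":0.6},
    {"dp":[0.005,0.003,-0.55],"turn":[0,0,0.005],"gripper":0.6},
    {"dp":[0.005,0.003,-0.645],"turn":[0,0,0.005],"gripper":0.6},
    {"dp":[0.005,0.003,-0.645],"turn":[0,0,0.005],"gripper":0.6},
    {"dp":[0.005,0.003,-0.645],"turn":[0,0,0.005],"gripper":0},
    {"dp":[0.005,0.003,-0.645],"turn":[0,0,0.005],"gripper":0},
    {"dp":[0.005,0.003,-0.645],"turn":[0,0,0.005],"gripper":0},
    {"dp":[0.005,0.003,-0.645],"turn":[0,0,0.005],"gripper":0},
    {"dp":[0.005,0.003,-0.645],"turn":[0,0,0.005],"gripper":0},
    {"dp":[0.005,0.003,-0.645],"turn":[0,0,0.005],"gripper":0},
    {"dp":[0.005,0.003,-0.645],"turn":[0,0,0.005],"gripper":0},
    {"dp":[0.005,0.003,-0.645],"turn":[0,0,0.005],"gripper":0}
  ]
}}

```text
time: 8.55
position: [0.4832, -0.2293, 0.2106]
eef_rot: [180.0, 0.1, 122.9]
force: [-2.2, 0.8, 6.2]
finger_gap: 0.352
```

Emit:
{"fn": "move_arm", "kwargs": {
  "plan": [
    {"dp":[0,0,0.1],"turn":[0,0,0],"gripper":0},
    {"dp":[0,0,0.3],"turn":[0,0,0],"gripper":0},
    {"dp":[0,0,0.5],"turn":[0,0,0],"gripper":0},
    {"dp":[0,0,0.7],"turn":[0,0,0],"gripper":0},
    {"dp":[0,0,0.8],"turn":[0,0,0],"gripper":0},
    {"dp":[0,0,0.8],"turn":[0,0,0],"gripper":0}
  ]
}}

```text
time: 9.15
position: [0.4833, -0.2292, 0.3727]
eef_rot: [179.8, 0.4, 122.9]
force: [0.2, 0.3, -2.5]
finger_gap: 0.355
```

```bash
python3 - <<'E'
from h import *
c=read_camera("wrist"); save("w6.png",c,(200,140,440,340),3)
o=get_obs(); print(o["time"],o["position"],o["eef_rot"],o["finger_gap"],o["force"],c["eye"],c["orientation"])
E
```

```text
9.2 [ 0.48268762 -0.22886207  0.36974856] [1.79920379e+02 1.32081494e-01 1.22870662e+02] 0.35879557116955846 [ 0.4577827  -0.208721   -3.12177898] [ 0.43858939 -0.16158916  0.3532282 ] [162.79675865  -0.18205226  32.83274597]
```

View pics/w6.png

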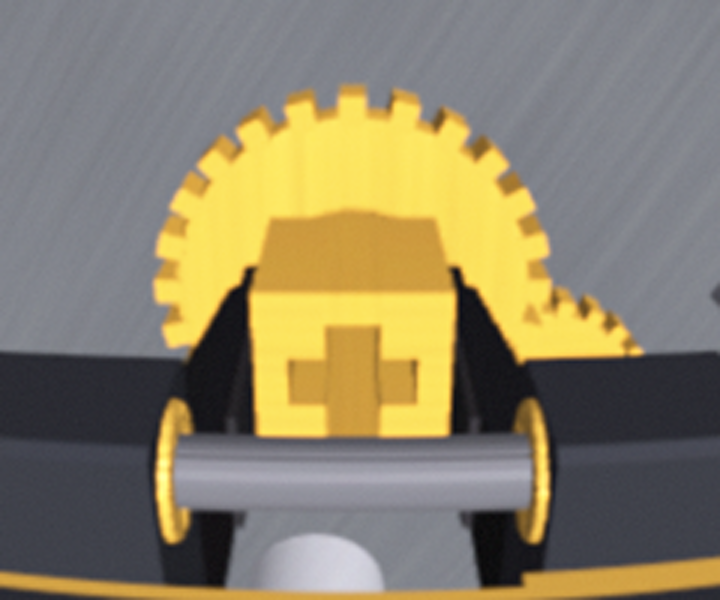

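The gear is held squarely: the boss spans crop x 250–458, and the bore cross is at about crop (353,382). I'll work out where the gear axis lies relative to the TCP, using the same camera that measured the spindle.

```bash
cat > g.py <<'E'
from h import *
def ana(c,o,px=(317.7,267.3)):
    P=fcloud(c); T=R.from_euler("xyz",o["eef_rot"],degrees=True)
    L=T.inv().apply((P-o["position"]).reshape(-1,3)).reshape(P.shape)  # tool frame
    hsv=cv2.cvtColor(c["img"],cv2.COLOR_RGB2HSV); y=(hsv[...,0]>12)&(hsv[...,0]<30)&(hsv[...,1]>110)
    b=y&(L[...,2]>.150)&(L[...,2]<.166)&(abs(L[...,0])<.03)&(abs(L[...,1])<.025)
    q=L[b]; print("boss top tool-z",np.median(q[:,2]),"x",np.percentile(q[:,0],[1,99]),"y",np.percentile(q[:,1],[1,99]),len(q))
    d=y&(L[...,2]>.19)&(L[...,2]<.206)&(np.hypot(L[...,0],L[...,1])<.055)&(np.hypot(L[...,0],L[...,1])>.025)
    q=L[d]; print("disc z",np.median(q[:,2]),cv2.minEnclosingCircle(q[:,:2].astype(np.float32)),len(q))
    # ray of bore centre at boss top
    x,yy=(px[0]-c["cx"])/c["fx"],(px[1]-c["cy"])/c["fy"]; r=np.hypot(x,yy); D=np.array([x*np.tan(r)/r,yy*np.tan(r)/r,1])
    D=T.inv().apply(R.from_euler("xyz",c["orientation"],degrees=True).apply(D)); e=T.inv().apply(c["eye"]-o["position"])
    for zt in(.157,.159,.161): print("bore",zt,e+D*(zt-e[2])/D[2])
    print("eye in tool",e)
if __name__=="__main__":
    c=dict(np.load("pics/w6.npz")); ana(c,dict(position=np.array([0.48268762,-0.22886207,0.36974856]),eef_rot=[179.920379,.132,122.8707]))
    for n,p,y in (("w5",[0.47990115,-0.23086694,0.33770053],[-179.991,-.0287,122.395]),("w4",[.63712309,.2465078,.37463695],[-179.8664,-.27484,176.68610]),("w1",[0.48012862,-0.22747801,0.40427408],[-179.952253,-.01706,101.637753]),("w3",[0.56978759,0.11059029,0.41956674],[179.97102,.197485,176.63119])):
        c=dict(np.load(f"pics/{n}.npz")); print(n,R.from_euler("xyz",y,degrees=True).inv().apply(c["eye"]-p))
E
python3 g.py
```

```text
boss top tool-z 0.1567154758077087 x [-0.01175642  0.01737539] y [-0.017519    0.01730983] 3095
disc z 0.1946353017430594 ((0.0001668508630245924, -0.0002951527130790055), 0.042485903948545456) 4979
bore 0.157 [-5.01888498e-04 -5.29754402e-05  1.57000000e-01]
bore 0.159 [-1.65321612e-03 -4.59277445e-05  1.59000000e-01]
bore 0.161 [-2.80454375e-03 -3.88800488e-05  1.61000000e-01]
eye in tool [ 0.08047429 -0.00054866  0.01633426]
w5 [ 0.08060135 -0.00222079  0.01974607]
w4 [ 8.22829036e-02 -7.57999641e-05  2.07014514e-02]
w1 [8.20938973e-02 3.97798345e-05 1.88716748e-02]
w3 [ 0.08147118 -0.00087227  0.01604626]
```

Emit:
{"fn": "move_arm", "kwargs": {
  "plan": [
    {"dp":[0.05,0.2,0.2],"turn":[0,0,0.1],"gripper":0},
    {"dp":[0.1,0.4,0.2],"turn":[0,0,0.2],"gripper":0},
    {"dp":[0.16,0.6,0.2],"turn":[0,0,0.3],"gripper":0},
    {"dp":[0.16,0.8,0.2],"turn":[0,0,0.3],"gripper":0}
  ]
}}

```text
time: 9.6
position: [0.5148, -0.0672, 0.4059]
eef_rot: [-179.9, -0.2, 136.4]
force: [0.2, 0.0, -1.9]
finger_gap: 0.356
```

Emit:
{"fn": "move_arm", "kwargs": {
  "plan": [
    {"dp":[0.05,0.2,0],"turn":[0,0,0.1],"gripper":0},
    {"dp":[0.1,0.4,0],"turn":[0,0,0.2],"gripper":0},
    {"dp":[0.16,0.6,0],"turn":[0,0,0.3],"gripper":0},
    {"dp":[0.16,0.8,0],"turn":[0,0,0.3],"gripper":0}
  ]
}}

```text
time: 10.0
position: [0.5467, 0.0928, 0.405]
eef_rot: [-179.8, -0.2, 149.9]
force: [0.9, -0.5, -3.3]
finger_gap: 0.356
```

Emit:
{"fn": "move_arm", "kwargs": {
  "plan": [
    {"dp":[0.05,0.2,0],"turn":[0,0,0.1],"gripper":0},
    {"dp":[0.1,0.4,0],"turn":[0,0,0.2],"gripper":0},
    {"dp":[0.157,0.6,0],"turn":[0,0,0.258],"gripper":0},
    {"dp":[0.157,0.775,0],"turn":[0,0,0.258],"gripper":0},
    {"dp":[0.157,0.775,0],"turn":[0,0,0.258],"gripper":0},
    {"dp":[0.157,0.775,0],"turn":[0,0,0.258],"gripper":0},
    {"dp":[0.157,0.775,0],"turn":[0,0,0.258],"gripper":0}
  ]
}}

```text
time: 10.7
position: [0.5778, 0.2454, 0.4066]
eef_rot: [-179.9, -0.1, 161.4]
force: [0.2, 0.4, -2.7]
finger_gap: 0.355
```

```bash
python3 - <<'E'
from h import *
from g import ana
for i in range(3):
    c=read_camera("wrist"); o=get_obs(); print(o["time"],o["position"],o["eef_rot"],o["finger_gap"],o["force"],c["eye"])
save("w7.png",c,(200,140,440,340),3)
ana(c,o)
c=read_camera("scene"); save("s2.png",c,(360,170,480,270),6)
E
```

```text
10.75 [0.57788525 0.24511394 0.40718214] [-1.79903951e+02 -1.03197164e-01  1.61416605e+02] 0.3550704712037965 [-0.24083388 -0.47538045 -2.88691948] [0.49979271 0.27037651 0.38783002]
10.8 [0.57798717 0.24498808 0.40777891] [-1.79938908e+02 -6.12038769e-02  1.61399092e+02] 0.35407284432773445 [ 0.24981614 -0.60500595 -2.57930474] [0.49994566 0.27016243 0.38843373]
10.85 [0.57805784 0.24500749 0.4082696 ] [-1.79972507e+02 -2.74278195e-02  1.61393641e+02] 0.35526709793718414 [ 0.66694139  0.65610182 -2.65349775] [0.50005984 0.27008982 0.38894765]
boss top tool-z 0.16004015931547733 x [-0.00928566  0.0195851 ] y [-0.01841594  0.01847229] 2772
disc z 0.1979640705035633 ((0.002869775053113699, -0.0009267828427255154), 0.0422125905752182) 5025
bore 0.157 [ 0.00365716 -0.00107687  0.157     ]
bore 0.159 [ 0.00252001 -0.00107645  0.159     ]
bore 0.161 [ 0.00138286 -0.00107603  0.161     ]
eye in tool [ 0.08191489 -0.00110575  0.0193617 ]
```

View pics/s2.png

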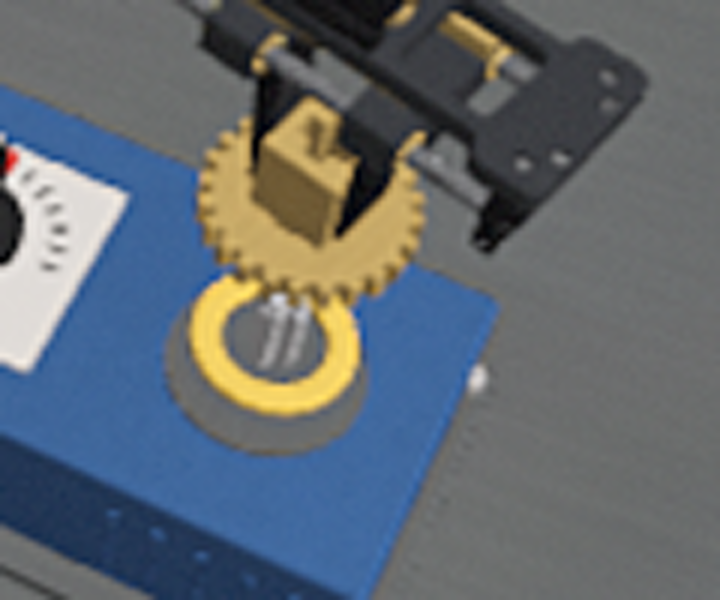

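The gear hangs over the spindle, with the slots about parallel to the keys. The wrist view puts the gear axis about 2.5 mm off the TCP toward the camera. I'll cross-check gear against collar in the fixed cameras.

```bash
python3 - <<'E'
from h import *
from g import ana
def col(c,P,z,zt,r,s):
    hsv=cv2.cvtColor(c["img"],cv2.COLOR_RGB2HSV)
    m=(hsv[...,0]>12)&(hsv[...,0]<34)&(hsv[...,1]>110)&(abs(P[...,2]-z)<zt)&(np.hypot(P[...,0]-.578,P[...,1]-.246)<r)
    q=P[m]; print(s,cv2.minEnclosingCircle(q[:,:2].astype(np.float32)),np.median(q[:,2]),m.sum(),(q.min(0)+q.max(0))[:2]/2)
for n in("top","scene"):
    c0=dict(np.load(f"pics/{n}1.npz")); col(c0,cloud(c0),.115,.008,.05,n+" collar")
    c=read_camera(n); P=cloud(c); col(c,P,.21,.012,.055,n+" gear disc")
for _ in range(3):
    c=read_camera("wrist"); o=get_obs(); ana(c,o); print(o["position"])
    col(c,fcloud(c),.21,.008,.055,"wrist disc"); col(c,fcloud(c),.115,.008,.05,"wrist collar")
E
```

```text
top collar ((0.5785133242607117, 0.24593670666217804), 0.033407218754291534) 0.11440705466427326 218 [0.57912557 0.24604072]
top gear disc ((0.5456336140632629, 0.26602357625961304), 9.999999747378752e-05) 0.2085023538657158 1 [0.5456336  0.26602358]
scene collar ((0.5793362855911255, 0.24685750901699066), 0.03387508913874626) 0.11436055887218222 286 [0.57931247 0.24655722]
scene gear disc ((0.5777397751808167, 0.24648995697498322), 0.042591772973537445) 0.20973091659599713 552 [0.58323954 0.24596884]
boss top tool-z 0.15964607519363205 x [-0.00955498  0.01928571] y [-0.01846604  0.01652308] 2818
disc z 0.19754393574946016 ((0.0026147908065468073, -0.0009928831132128835), 0.04210029914975166) 5033
bore 0.157 [ 0.00319215 -0.0011157   0.157     ]
bore 0.159 [ 0.00205357 -0.00111462  0.159     ]
bore 0.161 [ 0.000915   -0.00111353  0.161     ]
eye in tool [ 0.08176465 -0.00119044  0.01898101]
[0.57807567 0.24555778 0.40897467]
wrist disc ((0.5751973986625671, 0.24554231762886047), 0.042119015008211136) 0.2114489715043243 5915 [0.56883012 0.24489634]
wrist collar ((0.5656726360321045, 0
[... 748 characters left out ...]
6265086 0.25305277]
boss top tool-z 0.15956747056398507 x [-0.00969408  0.01931138] y [-0.01839823  0.01663101] 2816
disc z 0.19746113072536023 ((0.0025924898218363523, -0.001076828339137137), 0.042068760842084885) 5026
bore 0.157 [ 0.0031302  -0.00105932  0.157     ]
bore 0.159 [ 0.00199133 -0.00105802  0.159     ]
bore 0.161 [ 0.00085246 -0.00105671  0.161     ]
eye in tool [ 0.08176382 -0.00114924  0.01890935]
[0.57803798 0.24581557 0.40897483]
wrist disc ((0.5752937197685242, 0.2456485480070114), 0.04207048937678337) 0.2115250876957472 5921 [0.56909244 0.24517639]
wrist collar ((0.5589656829833984, 0.2525482475757599), 0.026594555005431175) 0.11598165885394104 490 [0.55722106 0.25218315]
```

The wrist and scene cameras agree within about 1 mm: shift x by +2.2 mm and y by +0.4 mm. Then lower gently onto the lead-in.

Emit:
{"fn": "move_arm", "kwargs": {
  "plan": [
    {"dp":[0.011,0.002,0],"turn":[0,0,0],"gripper":0},
    {"dp":[0.011,0.002,-0.1],"turn":[0,0,0],"gripper":0},
    {"dp":[0.011,0.002,-0.2],"turn":[0,0,0],"gripper":0},
    {"dp":[0.011,0.002,-0.22],"turn":[0,0,0],"gripper":0},
    {"dp":[0.011,0.002,-0.24],"turn":[0,0,0],"gripper":0},
    {"dp":[0.011,0.002,-0.26],"turn":[0,0,0],"gripper":0},
    {"dp":[0.011,0.002,-0.28],"turn":[0,0,0],"gripper":0},
    {"dp":[0.011,0.002,-0.28],"turn":[0,0,0],"gripper":0},
    {"dp":[0.011,0.002,-0.28],"turn":[0,0,0],"gripper":0}
  ]
}}

```text
time: 12.05
position: [0.5803, 0.2466, 0.3532]
eef_rot: [180.0, 0.0, 161.5]
force: [0.1, 0.8, -2.9]
finger_gap: 0.356
```

Emit:
{"fn": "move_arm", "kwargs": {
  "plan": [
    {"dp":[0,0,-0.02],"turn":[0,0,0],"gripper":0},
    {"dp":[0,0,-0.04],"turn":[0,0,0],"gripper":0},
    {"dp":[0,0,-0.06],"turn":[0,0,0],"gripper":0},
    {"dp":[0,0,-0.06],"turn":[0,0,0],"gripper":0},
    {"dp":[0,0,-0.06],"turn":[0,0,0],"gripper":0}
  ]
}}

```text
time: 12.55
position: [0.5801, 0.2466, 0.3404]
eef_rot: [-180.0, -0.0, 161.5]
force: [0.0, -0.8, -2.3]
finger_gap: 0.358
```

The gear is about 17 mm past the shaft top with no side force, so it's engaged. Continuing to the collar.

Emit:
{"fn": "move_arm", "kwargs": {
  "plan": [
    {"dp":[0,0,-0.03],"turn":[0,0,0],"gripper":0},
    {"dp":[0,0,-0.06],"turn":[0,0,0],"gripper":0},
    {"dp":[0,0,-0.08],"turn":[0,0,0],"gripper":0},
    {"dp":[0,0,-0.1],"turn":[0,0,0],"gripper":0},
    {"dp":[0,0,-0.1],"turn":[0,0,0],"gripper":0},
    {"dp":[0,0,-0.1],"turn":[0,0,0],"gripper":0}
  ]
}}

```text
time: 13.15
position: [0.5803, 0.2466, 0.3218]
eef_rot: [180.0, 0.0, 161.5]
force: [-3.0, -0.6, 4.8]
finger_gap: 0.353
```

Spring contact: net force is up about 8 N. Pressing on to the hard stop in small steps.

Emit:
{"fn": "move_arm", "kwargs": {
  "plan": [
    {"dp":[0,0,-0.01],"turn":[0,0,0],"gripper":0},
    {"dp":[0,0,-0.02],"turn":[0,0,0],"gripper":0},
    {"dp":[0,0,-0.03],"turn":[0,0,0],"gripper":0},
    {"dp":[0,0,-0.03],"turn":[0,0,0],"gripper":0},
    {"dp":[0,0,-0.03],"turn":[0,0,0],"gripper":0}
  ]
}}

```text
time: 13.65
position: [0.5805, 0.2467, 0.3164]
eef_rot: [180.0, 0.1, 161.5]
force: [-3.2, -1.7, 7.7]
finger_gap: 0.353
```

Emit:
{"fn": "move_arm", "kwargs": {
  "plan": [
    {"dp":[0,0,-0.005],"turn":[0,0,0],"gripper":0},
    {"dp":[0,0,-0.01],"turn":[0,0,0],"gripper":0},
    {"dp":[0,0,-0.01],"turn":[0,0,0],"gripper":0},
    {"dp":[0,0,-0.01],"turn":[0,0,0],"gripper":0}
  ]
}}

```text
time: 14.05
position: [0.5805, 0.2467, 0.3156]
eef_rot: [180.0, 0.1, 161.5]
force: [-6.1, -2.6, 12.3]
finger_gap: 0.359
```

Emit:
{"fn": "move_arm", "kwargs": {
  "plan": [
    {"dp":[0,0,-0.005],"turn":[0,0,0],"gripper":0},
    {"dp":[0,0,-0.01],"turn":[0,0,0],"gripper":0},
    {"dp":[0,0,-0.01],"turn":[0,0,0],"gripper":0},
    {"dp":[0,0,-0.01],"turn":[0,0,0],"gripper":0}
  ]
}}

```text
time: 14.45
position: [0.5805, 0.2467, 0.3155]
eef_rot: [180.0, 0.1, 161.5]
force: [-10.3, -4.1, 19.1]
finger_gap: 0.355
```

```bash
python3 - <<'E'
from h import *
from g import ana
for n,b,s in (("scene",(320,170,460,270),5),("wrist",(200,100,460,340),3)):
    c=read_camera(n); save(n+"9.png",c,b,s)
o=get_obs(); print(o["time"],o["position"],o["force"],o["ft_torque"],o["finger_gap"]); ana(c,o)
for n in("scene","wrist"):
    c=dict(np.load(f"pics/{n}9.npz")); P=cloud(c) if n=="scene" else fcloud(c)
    hsv=cv2.cvtColor(c["img"],cv2.COLOR_RGB2HSV); y=(hsv[...,0]>12)&(hsv[...,0]<34)&(hsv[...,1]>110)
    r=np.hypot(P[...,0]-.578,P[...,1]-.246); d=y&(r<.042)&(r>.028)&(P[...,2]<.135)
    print(n,"disc top z",np.percentile(P[d][:,2],[20,50,80]), "boss",np.percentile(P[y&(r<.02)][:,2],[50,90]))
E
```

```text
14.55 [0.58053615 0.24671397 0.31553519] [-10.95419644  -3.35844359  18.50706865] [-0.77800301  1.75567647 -0.01053681] 0.35962634935935434
boss top tool-z 0.1595817533575176 x [-0.00950114  0.01942299] y [-0.01827798  0.01660237] 2809
disc z 0.19741936233901003 ((0.0029834480956196785, -0.0013940241187810898), 0.041811443865299225) 5030
bore 0.157 [ 0.00321018 -0.00093629  0.157     ]
bore 0.159 [ 0.00207144 -0.00093478  0.159     ]
bore 0.161 [ 0.00093269 -0.00093328  0.161     ]
eye in tool [ 0.0818328  -0.00104022  0.01891344]
scene disc top z [0.11420749 0.11627911 0.1180331 ] boss [0.15094353 0.15651241]
wrist disc top z [0.11721052 0.11802988 0.1186185 ] boss [0.15554781 0.1570148 ]
```

View pics/scene9.png

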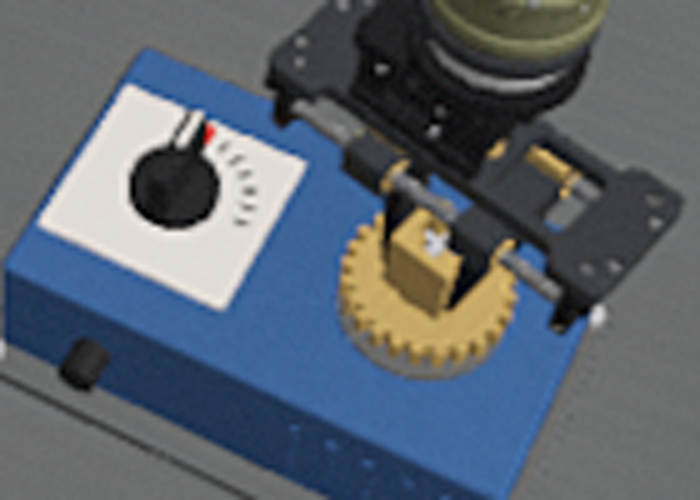

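View pics/wrist9.png

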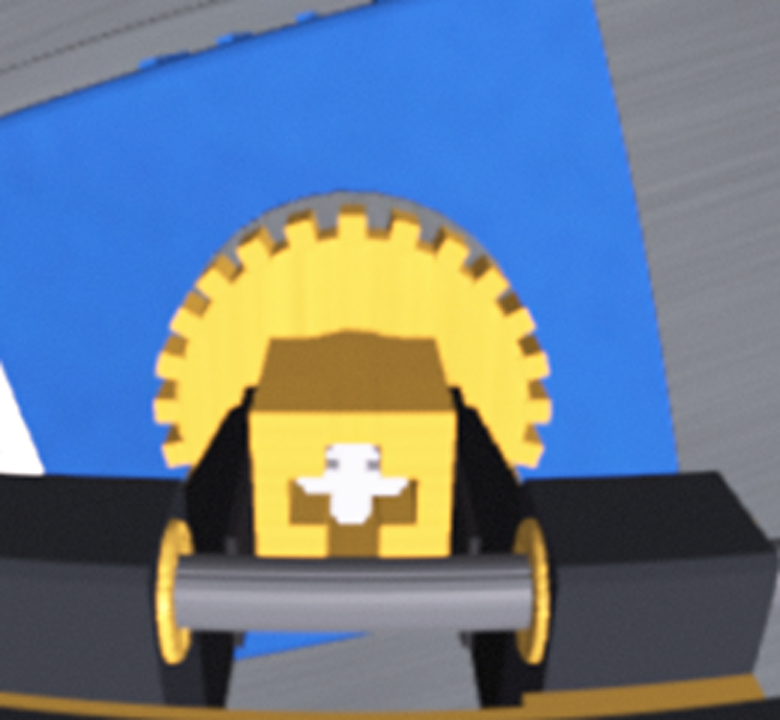

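The gear is flat on the drive with the shaft tip visible in the bore. Disc top is about 0.117 (expected 0.117) and z has stopped moving. There's about 11 N of side load, with the shaft to one side of the bore, so I'll ease off about 1.5 mm to make sure friction isn't faking the stop.

Emit:
{"fn": "move_arm", "kwargs": {
  "plan": [
    {"dp":[-0.004,-0.001,0],"turn":[0,0,0],"gripper":0},
    {"dp":[-0.008,-0.003,0],"turn":[0,0,0],"gripper":0},
    {"dp":[-0.008,-0.003,0],"turn":[0,0,0],"gripper":0},
    {"dp":[-0.008,-0.003,0],"turn":[0,0,0],"gripper":0}
  ]
}}

```text
time: 14.95
position: [0.5797, 0.2464, 0.3156]
eef_rot: [179.8, 0.3, 161.5]
force: [-4.1, -0.9, 14.7]
finger_gap: 0.353
```

Emit:
{"fn": "move_arm", "kwargs": {
  "plan": [
    {"dp":[-0.004,-0.001,-0.005],"turn":[0,0,0],"gripper":0},
    {"dp":[-0.004,-0.001,-0.01],"turn":[0,0,0],"gripper":0},
    {"dp":[-0.004,-0.001,-0.01],"turn":[0,0,0],"gripper":0},
    {"dp":[-0.004,-0.001,-0.01],"turn":[0,0,0],"gripper":0},
    {"dp":[-0.004,-0.001,-0.01],"turn":[0,0,0],"gripper":0}
  ]
}}

```text
time: 15.45
position: [0.5794, 0.2463, 0.3155]
eef_rot: [179.8, 0.4, 161.5]
force: [-5.8, -1.0, 21.6]
finger_gap: 0.359
```

```bash
python3 - <<'E'
from h import *
from g import ana
c=read_camera("wrist"); o=get_obs(); ana(c,o); print(o["time"],o["position"],o["force"],o["finger_gap"])
print(finish_job())
E
```

```text
boss top tool-z 0.15948851405695005 x [-0.00949116  0.01935071] y [-0.01832351  0.01665587] 2797
disc z 0.19734758128068552 ((0.0028363466262817383, -0.0013261734275147319), 0.04201497137546539) 5066
bore 0.157 [ 0.00318991 -0.00095468  0.157     ]
bore 0.159 [ 0.00205111 -0.00095323  0.159     ]
bore 0.161 [ 0.00091232 -0.00095178  0.161     ]
eye in tool [ 0.08181201 -0.00105477  0.01892069]
15.5 [0.57936467 0.24632666 0.31550881] [-6.69793531 -2.07803157 21.8230328 ] 0.3582365431256741
the job is handed in; nothing more can be done
None
```

I turned the speed knob back about 61° to the red zero mark. I then gripped the bronze gear by its boss, lined it up with the spline shaft and pressed it home. I handed the job in at 15.5 s, still gripping and pressing.

**Knob:** right after release, the pointer measured about 176.5°, against 176.7° for the zero mark. I did not re-measure it at the end, but the later scene picture still shows it at the red mark.

**Gear:** I used the smallest of the three, about 84 mm across with a 34 mm boss; the other two are larger.
- **Height:** the disc top reads 0.116–0.118 m, where fully home is 0.117 m.
- **Hard stop:** pressing 2 mm further raised the force by 7 N with no movement.
- **Grip:** it did not slip; the boss stayed at the same place in the fingers.

**Off-nominal:** about 7 N of side load remains between the shaft and one side of the bore. It was about 11 N before I eased the arm back about 2.5 mm. The gear sits about 2.5 mm off the tool axis in the grip, and the cameras disagreed by about 1 mm on its position. Downward force at hand-in was about 22 N.

The hammer, brush and bottle were not touched.

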